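# Close the bench meter's battery bay

### The arm

A 7-joint arm with a two-finger parallel gripper is mounted at the origin on a cart in front of the work surface, level with it; the furniture and walls round the work are solid. World frame = base frame: x ahead of the robot, y to its left, z up, the work surface at z = 0. Lengths are in m, angles in rad, forces in N, time in s.
With the tool pointing down it reaches from about 0.35 to 0.9 m from the base axis. Payload 7.2 kg.
Tool frame: the origin (TCP) lies at the very end of the fingers, on their centre line; the grasp point (between the pads) lies 19 mm behind it; z points along the fingers, y is the direction in which the jaws open and shut (so a half turn about z gives the same grasp; the last joint's range is limited). The gripper opens to 88 mm and grips with 3 to 60 N. Pads are 20 mm wide; open, the fingers measure 115 mm over their backs; the gripper's body (75 mm by 178 mm) begins 61 mm behind the grasp point.
Start: joints at [1.098, 0.411, -0.013, 1.596, 0.006, 1.134, -0.082], TCP at [0.246, -0.574, 0.223] pointing down, gripper open.
Joint ranges: [-2.95, 2.95], [-0.29, 1.99], [-1.47, 1.44], [0.14, 2.54], [-1.03, 4.17], [0.13, 1.85], [-2.86, 2.86]. Speed limits (rad/s): [2.39, 2.39, 3.01, 3.01, 3.14, 3.14, 3.14].

### API

Orientations are given as a rotation vector (axis times angle).
In Python, from rig import get_state, capture, finish_job gives the robot as it stands.
- The arm moves only by the tool play_rows, never from a script. Its argument "deltas" is a list of rows, each an object with "offset": the shift along the tool's x, y, z in cm, a list of three; "rot": the turn, a rotation vector about the tool's x, y, z in rad, a list of three; "gripper": the closure, from -1 (fully open) to 1 (shut), so that 0 is half open. A call has exactly 5 rows; each row is the pose to reach, as a shift and turn from the pose commanded when the call began, along the tool's axes at that moment; what a row does not reach only later rows make up. A row lasts 1/10 s, in which the tool goes at most 50 mm and 8.59 degrees, less where a joint would pass 70% of its speed; a pose out of reach is approached as far as the arm can. A call with a gripper value outside its range is refused whole. The fingers move at their own pace and stop on an object; "force" is the grip in N (left out, the last holds). Time passes only in rows, so rows that repeat a pose let the fingers close, or fill a call up. It gives the time, the measured TCP pose, the force and the opening at its end, in the units of the state.
- get_state(): the state, without advancing time (a new reading comes with each control period).
- capture(name): name is "scene" or "top"; returns a dict with "image" (400x640x3 uint8, blue, green, red), "range_z" (400x640 float32, m along the optical axis (not along the pixel's ray), 0 where there is no reading), "mtx" (3x3 intrinsics, pixels), "cam_to_world" (4x4, takes a point from camera to world coordinates). Camera axes: x right, y down, z forward; pixel columns grow to the right and rows downward; lengths in m; the calibration is good to about 2 mm. A picture is of the moment at which its call begins.
- finish_job(): hands the job in, once; it reports no verdict.
The state is a dict: "time_s": time; "joint_pos": joint angles; "qd": joint speeds; "joint_torque": joint torques, N m; "ee_pos": TCP position; "tool_rot": TCP orientation; "ft_force": force on the tool from outside, world axes, zero at the start; "moment": the same for the moment, N m; "opening": finger opening in m.
Only numpy, scipy, OpenCV 4.12 (cv2) and the standard library are available. Lean on these libraries where they do the work, as an engineer would, in place of code of your own. Each camera call takes 0.05 s, during which the arm holds its last target.

### The job

Close the open battery bay of the bench meter with its own cover, the grey one with the yellow grip and a black tongue: hold the cover clearly tilted, hook its tongue under the meter's black lip, then swing the other edge down until the cover lies flat over the cells, behind the front stop, and let go. Leave the white cover with the blue grip where it is.

Things in the scene. Friction and masses are not known exactly. Their poses are not given: they have to be found in the camera images.
- meter: Grey bench meter on its face, fixed, 122x100x50 mm. Origin on the worktop below the bay; +x to the lip end (roughly away from the robot), z up. Bay x -32..48, |y|<30, floor z 12, green cells up to z 27. Round it a level seat at z 32: side walls |y| 30..50, front wall x -62..-32. Full-width black stop x -62..-54, top z 42. Back wall x 48..60. Black lip over the bay x 26..60, z 44..50, full width.
- lip_edge (a point): Middle of the lip's free lower edge, (26, 0, 44) mm in the meter's frame, same axes. The tongue goes under it towards +x; the gap from seat height to lip is 12 mm. With the cover tilted 10 to 25 degrees, tongue end down and at about seat height, it passes easily.
- cover: Meter's cover, loose, 80 g, starts flat: grey plate 70x84x4 mm (x +-35, y +-42), black tongue 42 wide, 4 thick, in its plane x 35..53. Yellow upright grip 12 (x) by 50 (y) mm, top at z 42; pinch near its top, fingers closing along x. Origin: middle of the plate's underside, below the grip; +x to the tongue, z up. Seated: origin at (-12, 0, 32) mm in the meter, axes alike, play 7 in x, 9 in y.
- tongue_tip (a point): Middle of the tongue's end face, (53, 0, 2) mm in the cover's frame, same axes. With the cover seated it lies at about (41, 0, 34) mm in the meter's frame, 15 mm beyond the lip's edge.
- other_cover: Another instrument's cover, loose, to be left alone: white plate 70x84x4 mm without a tongue, blue grip of the same shape (12x50 mm, top 42 mm up). Origin at the middle of its underside, z up.
Mind the look-alikes: they are no part of the job. What is shaped like the cover but red is not meant.

How it is judged:
On the way:
1. the tongue is under the lip while the cover is still tilted (6 degrees or more) (x of tongue_tip in the frame of meter between 0.03 and 0.055 m and z of tongue_tip in the frame of meter below 0.043 m and y of tongue_tip in the frame of meter between -0.03 and 0.03 m and angle between cover's own z axis and vertical above 0.105 rad), for 0.1 s.
At the end, for the whole second after the job is handed in: The cover with the yellow grip lies flat and still on the meter's seat (height within 3 mm, level within 6 degrees), its tongue at least 5 mm under the lip, centred within 20 mm across the meter and turned at most 12 degrees from it (x of tongue_tip in the frame of meter above 0.031 m and z of tongue_tip in the frame of meter below 0.04 m and y of cover in the frame of meter between -0.02 and 0.02 m and z of cover in the frame of meter between 0.029 and 0.035 m and angle between cover's own z axis and vertical below 0.1 rad and angle between the x axis of cover and the x axis of meter, either way round below 0.21 rad and linear speed of cover below 0.02 m/s); the robot touches nothing.
It fails at once if the cover with the blue grip is moved by more than 30 mm (distance of other_cover from where it was at the start of the episode above 0.03 m).
It also fails if it takes over 40 s, if anything falls off the work surface, if the arm or the gripper's body presses on something with over 40 N, if the wrist force passes 120 N, or if a joint passes its speed limit or range.

## Working session

There is one attempt and no reset: what is moved stays moved. The work goes in short steps, Python scripts to look and compute and a tool call to move; the robot and the scene stay as the last step left them, time stands still between calls to the robot, and variables do not carry over. Pictures are saved under pics/ and viewed, and the job is handed in when it is done.

Besides the shell and the picture viewer there is one more tool, called after "Request:" as name(argument=value, ...) on one line, values as JSON. play_rows: Moves the arm, as the interface text tells. Its arguments: {"type":"object","properties":{"deltas":{"type":"array","items":{"type":"object","properties":{"offset":{"type":"array","items":{"type":"number"}},"rot":{"type":"array","items":{"type":"number"}},"gripper":{"type":"number"}}}},"force":{"type":"number"}},"required":["deltas"]}

```bash
mkdir -p pics; ls; python3 - <<'E'
from rig import get_state, capture
import cv2,numpy as np
for n in("scene","top"):
    c=capture(n); cv2.imwrite(f"pics/{n}0.png",c["image"]); np.savez(f"{n}0.npz",**c)
    print(n,c["mtx"].tolist(),c["cam_to_world"].round(3).tolist())
print(get_state())
E
```

```text
pics
scene [[406.98135071177916, 0.0, 319.8615612811457], [0.0, 406.98135071177916, 204.95673349178426], [0.0, 0.0, 1.0]] [[0.681, -0.52, 0.516, 0.133], [-0.732, -0.5, 0.462, -0.245], [0.018, -0.692, -0.721, 0.674], [0.0, 0.0, 0.0, 1.0]]
top [[466.0328905791382, 0.0, 318.7005796404324], [0.0, 466.0328905791382, 206.22180614895163], [0.0, 0.0, 1.0]] [[0.013, -0.999, 0.047, 0.517], [-1.0, -0.012, 0.021, 0.136], [-0.02, -0.047, -0.999, 0.987], [0.0, 0.0, 0.0, 1.0]]
{'time_s': 0.1, 'joint_pos': array([ 1.09781736,  0.41181397, -0.01271716,  1.59695037,  0.00560012,
        1.13427088, -0.08219144]), 'qd': array([ 6.96405010e-05, -4.28031899e-04, -1.00232635e-04, -3.05215663e-03,
       -4.30304387e-04,  1.89249184e-04,  1.44123956e-04]), 'joint_torque': array([ 1.43268455e-03, -5.89098966e+01,  6.43641539e-01, -2.91712278e+01,
       -5.36956138e-02,  1.44609832e-02,  5.90062928e-05]), 'ee_pos': array([ 0.24592858, -0.57409993,  0.22190092]), 'tool_rot': array([-3.07613012e+00, -6.31278649e-01,  5.92204209e-04]), 'ft_force': array([-0.26937839,  0.84290536,  0.10455564]), 'moment': array([-0.00351912, -0.01447963, -0.02715808]), 'opening': 0.08763570463879311}
```

View pics/scene0.png

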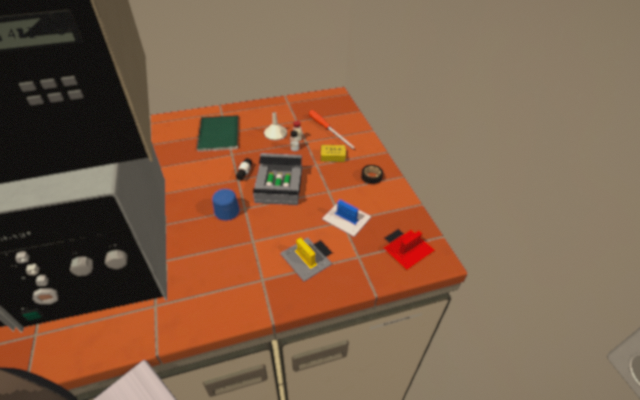

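View pics/top0.png

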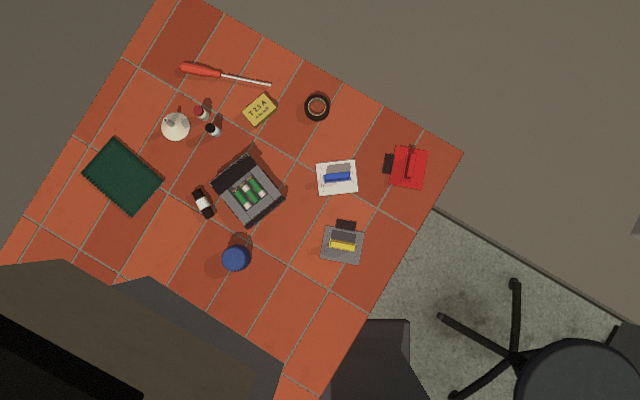

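The pictures show the meter near (248,190) in the top view, the yellow cover near (343,243) with its tongue pointing up, the white cover at (337,177) and the red one at (405,167). I'll enlarge the cover and meter.

```bash
python3 - <<'E'
import cv2,numpy as np
im=cv2.imread("pics/top0.png")
cv2.imwrite("pics/t_cov.png",cv2.resize(im[140:280,280:440],None,fx=5,fy=5,interpolation=cv2.INTER_CUBIC)[:600])
cv2.imwrite("pics/t_cov.png",cv2.resize(im[150:270,280:440],None,fx=5,fy=5,interpolation=cv2.INTER_CUBIC))
cv2.imwrite("pics/t_met.png",cv2.resize(im[135:255,170:330],None,fx=5,fy=5,interpolation=cv2.INTER_CUBIC))
E
```

```text
(no output)
```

View pics/t_cov.png

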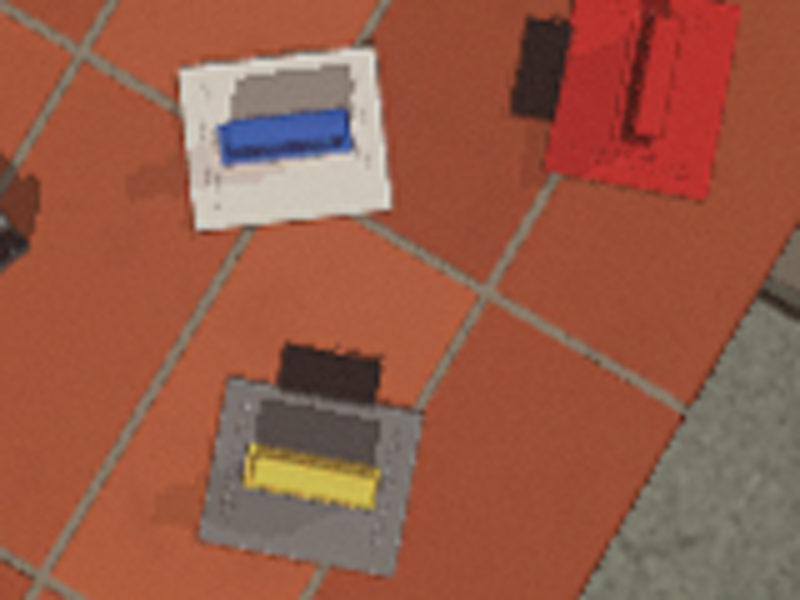

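View pics/t_met.png

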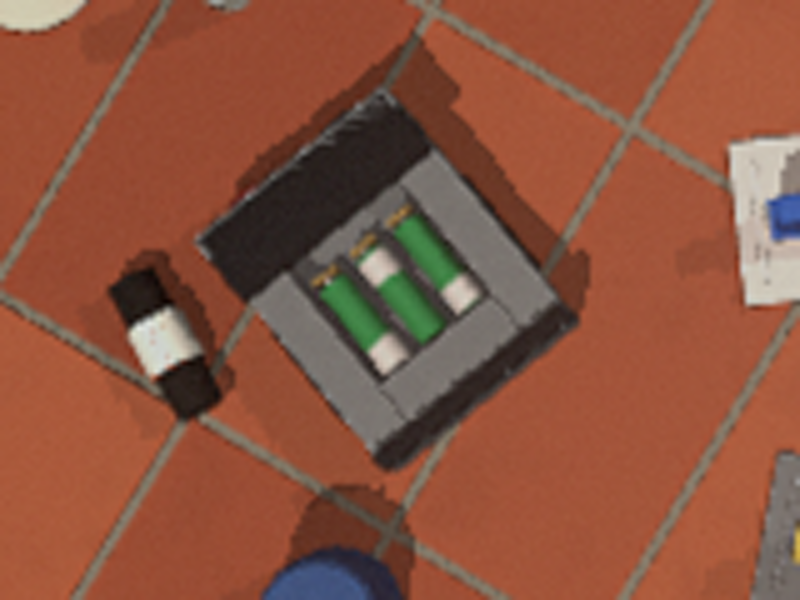

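```bash
cat > h.py <<'E'
import numpy as np,cv2
from scipy.optimize import least_squares
from scipy.spatial.transform import Rotation as R
def proj(c,P):
    T=np.linalg.inv(c["cam_to_world"]); q=P@T[:3,:3].T+T[:3,3]; q=q@c["mtx"].T; return q[:,:2]/q[:,2:]
def place(p,L):
    x,y,z,a=p; return np.array(L)@R.from_euler('z',a).as_matrix().T+[x,y,z]
def fit(c,L,uv,p0,zfree=False):
    L=np.array(L)/1000.;uv=np.array(uv,float)
    f=lambda p:(proj(c,place([p[0],p[1],p[3]*zfree,p[2]],L))-uv).ravel()
    s=least_squares(f,list(p0)+[0],loss='soft_l1')
    return s.x,f(s.x).reshape(-1,2).round(1)
def crop(uv,c0,r0,s=5): return (np.array(uv,float)+.5)/s-.5+[c0,r0]
E
python3 - <<'E'
from h import *
c=dict(np.load("top0.npz"))
L=[(35,42,4),(35,-42,4),(-35,-42,4),(-35,42,4),(53,21,4),(53,-21,4)]
uv=crop([(228,377),(423,410),(391,576),(199,540),(287,343),(383,353)],280,150)
for z in(0,1): p,r=fit(c,L,uv,(.45,.08,0),z);print("cover",p.round(4),r.tolist())
M=[(60,50,50),(60,-50,50),(26,-50,50),(26,50,50),(-62,-50,42),(-54,50,42),(-54,-50,42)]
uv=crop([(200,240),(385,90),(436,148),(248,300),(578,320),(375,455),(550,305)],170,135)
for z in(0,1): p,r=fit(c,M,uv,(.55,.3,.6),z);print("meter",p.round(4),r.tolist())
# depth checks
def pt(u,v):
    z=c["range_z"][int(round(v)),int(round(u))];q=np.linalg.inv(c["mtx"])@[u,v,1]*z
    return (c["cam_to_world"]@[*q,1])[:3].round(4)
for n,u in dict(table=(310,215),grip=(342,246),lip=(233,174),seat=(260,176),plate=(330,255),wgrip=(337,177)).items(): print(n,pt(*u))
E
```

```text
cover [ 0.4832  0.1069 -0.1667  0.    ] [[-0.1, -0.4], [0.2, 0.1], [0.8, -0.2], [-0.2, -0.2], [-0.5, -0.2], [-0.1, 1.3]]
cover [ 0.4831  0.1068 -0.1671 -0.0028] [[-0.0, -0.4], [0.2, 0.2], [0.7, -0.2], [-0.1, -0.3], [-0.5, -0.2], [-0.1, 1.4]]
meter [0.5925 0.3029 0.6935 0.    ] [[-1.1, -0.1], [0.3, -1.1], [0.6, 0.2], [-0.3, 0.9], [-0.3, -0.3], [-0.5, 0.6], [2.8, -0.3]]
meter [ 0.5942  0.3068  0.6918 -0.0203] [[-0.4, -0.0], [0.3, -0.3], [0.3, 0.8], [0.2, 0.7], [-1.3, -0.4], [-0.6, -0.2], [1.9, -0.4]]
table [ 0.5447  0.1749 -0.002 ]
grip [0.4817 0.1076 0.043 ]
lip [0.6246 0.3304 0.0494]
seat [0.623  0.2779 0.0324]
plate [0.4609 0.1315 0.003 ]
wgrip [0.6215 0.1193 0.0424]
```

```bash
cat >> h.py <<'E'
def box(x0,x1,y0,y1,z): return [(x0,y0,z),(x0,y1,z),(x1,y1,z),(x1,y0,z)]
MET=[box(26,60,-50,50,50),box(-62,-54,-50,50,42),box(-54,26,-50,50,32),box(-32,26,-30,30,32)]
COV=[box(-35,35,-42,42,4),box(35,53,-21,21,4),box(-6,6,-25,25,42)]
def overlay(c,items,c0,r0,name,s=5,w=160,h=120):
    im=cv2.resize(c["image"][r0:r0+h,c0:c0+w],None,fx=s,fy=s,interpolation=cv2.INTER_CUBIC)
    for p,Bs in items:
        for b in Bs:
            q=(proj(c,place(p,np.array(b)/1000.))-[c0,r0]+.5)*s-.5
            cv2.polylines(im,[q.round().astype(np.int32)],True,(255,255,0),1)
    cv2.imwrite(name,im)
E
python3 - <<'E'
from h import *
c=dict(np.load("top0.npz"))
overlay(c,[((.5925,.3029,0,.6935),MET),((.4832,.1069,0,-.1667),COV)],200,130,"pics/o1.png",4,180,145)
c=dict(np.load("scene0.npz"))
overlay(c,[((.5925,.3029,0,.6935),MET),((.4832,.1069,0,-.1667),COV)],230,140,"pics/o2.png",5,130,120)
E
```

```text
(no output)
```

View pics/o1.png

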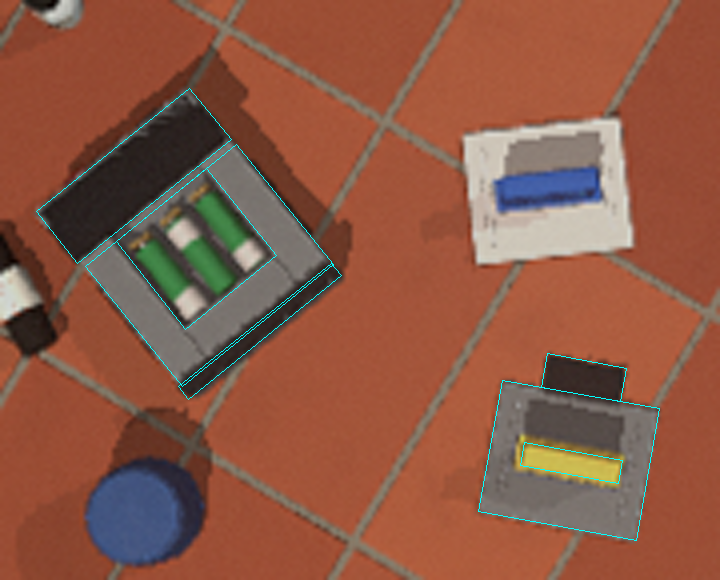

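View pics/o2.png

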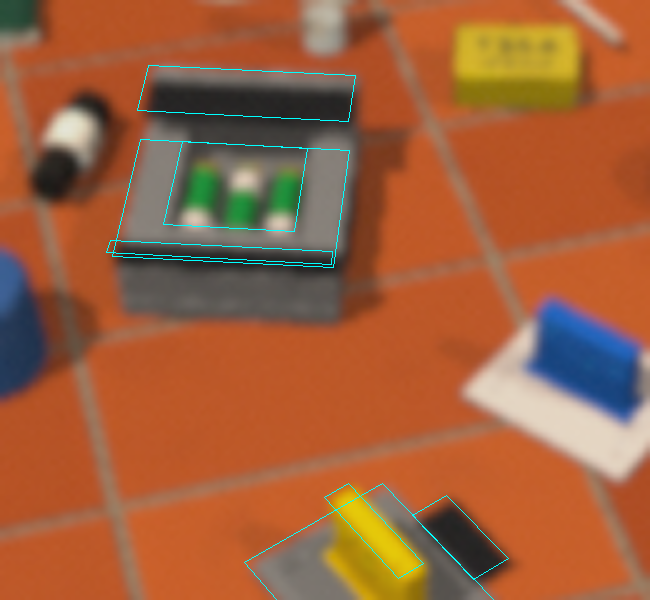

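```bash
python3 - <<'E'
from h import *
for n in("top","scene"):
    c=dict(np.load(n+"0.npz")); z=c["range_z"]; v,u=np.mgrid[:400,:640]
    q=np.stack([u,v,np.ones_like(u)],-1)@np.linalg.inv(c["mtx"]).T*z[...,None]
    P=(q@c["cam_to_world"][:3,:3].T+c["cam_to_world"][:3,3])[z>0]
    P=P[(P[:,0]>-.2)]
    H=P[P[:,2]>.08]
    print(n)
    for x0 in np.arange(-.2,1.2,.1):
        row=[]
        for y0 in np.arange(-.8,1.2,.1):
            m=(H[:,0]>=x0)&(H[:,0]<x0+.1)&(H[:,1]>=y0)&(H[:,1]<y0+.1)
            row.append("%4.2f"%H[m,2].max() if m.sum()>3 else " .  ")
        print("%.1f"%x0," ".join(row))
E
```

```text
top
-0.2  .    .    .    .    .    .    .    .    .    .    .    .    .    .    .    .    .    .    .    .  
-0.1  .    .    .    .    .    .    .    .    .    .    .    .    .    .    .    .    .    .    .    .  
0.0  .    .    .    .    .    .    .    .    .    .    .    .    .    .    .    .    .    .    .    .  
0.1  .    .    .    .    .    .    .    .    .    .    .    .    .    .    .    .    .    .    .    .  
0.2  .    .    .    .    .    .    .    .    .    .   0.27 0.16  .    .    .    .    .    .    .    .  
0.3  .    .    .    .    .    .    .    .    .    .   0.58 0.61 0.61  .    .    .    .    .    .    .  
0.4  .    .    .    .    .    .    .    .    .    .    .   0.61 0.61 0.47  .    .    .    .    .    .  
0.5  .    .    .   0.16 0.32 0.33  .    .    .    .    .    .    .    .    .   0.12  .    .    .    .  
0.6  .    .    .    .    .   0.48 0.59  .    .    .    .    .    .    .    .   0.20  .    .    .    .  
0.7  .    .    .    .    .    .   0.61 0.59 0.48  .    .    .    .    .   0.29 0.21  .    .    .    .  
0.8  .    .    .    .    .    .    .    .   0.42 0.36 
[... 1123 characters left out ...]
.34  .    .    .    .    .    .    .    .    .    .   0.31  .    .    .    .  
0.6  .    .    .    .   0.35 0.51 0.53  .    .    .    .    .    .    .    .   0.30  .    .    .    .  
0.7  .    .    .    .    .    .   0.51 0.49 0.45  .    .    .    .    .   0.29 0.29  .    .    .    .  
0.8  .    .    .    .    .    .    .    .   0.44 0.41 0.37  .    .   0.28 0.28  .    .    .    .    .  
0.9  .    .    .    .    .    .    .    .    .    .   0.37 0.33  .   0.27  .    .    .    .    .    .  
1.0  .    .    .    .    .    .    .    .    .    .    .   0.30 0.29 0.26  .    .    .    .    .    .  
1.1  .    .    .    .    .    .    .    .    .    .    .    .    .    .    .    .    .    .    .    .
```

```bash
python3 - <<'E'
from h import *
for n in("top","scene"):
    c=dict(np.load(n+"0.npz")); z=c["range_z"]; v,u=np.mgrid[:400,:640]
    q=np.stack([u,v,np.ones_like(u)],-1)@np.linalg.inv(c["mtx"]).T*z[...,None]
    P=(q@c["cam_to_world"][:3,:3].T+c["cam_to_world"][:3,3])[z>0]
    H=P[(P[:,2]>.08)&(P[:,1]>.1)&(P[:,0]<.56)]
    print(n,len(H))
    H=H[(H[:,1]<.6)]
    b=np.arctan2(H[:,1],H[:,0])
    for h0 in np.arange(.08,.7,.06):
        m=(H[:,2]>=h0)&(H[:,2]<h0+.06)
        if m.sum():
            g=H[m]; i=np.argmin(b[m]); d=g@[.84,-.54,0]; j=d.argmax(); print("%.2f"%h0,m.sum(),"minbear",b[m].min().round(2),g[i].round(3),"maxd",d[j].round(3),g[j].round(3))
E
```

```text
top 28026
0.08 1896 minbear 0.76 [0.237 0.225 0.135] maxd 0.078 [0.241 0.23  0.136]
0.14 1098 minbear 0.76 [0.237 0.224 0.159] maxd 0.078 [0.238 0.226 0.143]
0.20 250 minbear 0.76 [0.237 0.226 0.203] maxd 0.078 [0.243 0.233 0.212]
0.26 1598 minbear 0.67 [0.304 0.238 0.301] maxd 0.127 [0.305 0.24  0.319]
0.32 4085 minbear 0.66 [0.304 0.238 0.372] maxd 0.127 [0.306 0.24  0.373]
0.38 5273 minbear 0.67 [0.305 0.239 0.402] maxd 0.127 [0.305 0.239 0.402]
0.44 5590 minbear 0.69 [0.318 0.266 0.442] maxd 0.125 [0.322 0.27  0.444]
0.50 1610 minbear 0.73 [0.339 0.302 0.5  ] maxd 0.122 [0.341 0.305 0.502]
0.56 6626 minbear 0.68 [0.369 0.3   0.585] maxd 0.148 [0.369 0.3   0.585]
scene 43468
0.08 4332 minbear 0.75 [0.238 0.221 0.129] maxd 0.08 [0.238 0.221 0.129]
0.14 5051 minbear 0.75 [0.237 0.221 0.191] maxd 0.08 [0.245 0.233 0.169]
0.20 4699 minbear 0.75 [0.238 0.221 0.203] maxd 0.081 [0.238 0.221 0.203]
0.26 7624 minbear 0.66 [0.304 0.234 0.302] maxd 0.129 [0.304 0.234 0.302]
0.32 6695 minbear 0.66 [0.305 0.235 0.331] maxd 0.129 [0.305 0.235 0.331]
0.38 7042 minbear 0.66 [0.305 0.235 0.433] maxd 0.129 [0.305 0.235 0.433]
0.44 6647 minbear 0.66 [0.305 0.235 0.496] maxd 0.129 [0.305 0.235 0.496]
0.50 1373 minbear 0.66 [0.304 0.234 0.507] maxd 0.129 [0.305 0.235 0.507]
```

```bash
cat >> h.py <<'E'
MPOSE=(.5925,.3029,0,.6935); CPOSE=(.4832,.1069,0,-.1667); H=.017
T0=np.array([[0,1,0],[1,0,0],[0,0,-1.]])
def coverR(yaw,th): return R.from_euler('z',yaw).as_matrix()@R.from_euler('y',th).as_matrix()
def tool_for_cover(o,Rc,h=None): # world cover origin -> TCP pose
    h=H if h is None else h
    return np.array(o)+Rc@[0,0,h], Rc@T0
def in_meter(tip_mm,th,dy=0):
    """tool pose with tongue tip at tip (meter frame mm), tilt th"""
    Rm=R.from_euler('z',MPOSE[3]).as_matrix(); Rc=Rm@coverR(dy,th)
    tip=Rm@(np.array(tip_mm)/1000)+MPOSE[:3]
    return tool_for_cover(tip-Rc@[.053,0,.002],Rc)
def delta(p,Rt,s=None):
    from rig import get_state
    s=s or get_state()
    R0=R.from_rotvec(s["tool_rot"]).as_matrix()
    d=R0.T@(p-s["ee_pos"])*100; r=R.from_matrix(R0.T@Rt).as_rotvec()
    print("offset cm",d.round(2).tolist(),"rot",r.round(3).tolist(),"|d|",np.linalg.norm(d).round(1),"|r|",np.linalg.norm(r).round(2)); return d,r
E
python3 - <<'E'
from h import *
o=np.array(CPOSE[:3])
p,Rt=tool_for_cover(o+[0,0,.11],coverR(CPOSE[3],0)); print(p)
delta(p,Rt)
E
```

```text
[0.4832 0.1069 0.127 ]
offset cm [48.63, -53.24, 9.56] rot [-0.001, -0.001, -0.999] |d| 72.7 |r| 1.0
```

Request:
play_rows(deltas=[{"offset": [3, -3.3, 0.4], "rot": [0, 0, -0.06], "gripper": -1}, {"offset": [6, -6.6, 0.8], "rot": [0, 0, -0.12], "gripper": -1}, {"offset": [9, -9.9, 1.2], "rot": [0, 0, -0.18], "gripper": -1}, {"offset": [12, -13.2, 1.6], "rot": [0, 0, -0.24], "gripper": -1}, {"offset": [15, -16.5, 2], "rot": [0, 0, -0.3], "gripper": -1}])

```text
time_s: 0.6
ee_pos: [0.3191, -0.3619, 0.2023]
tool_rot: [-2.947, -1.088, 0.0]
ft_force: [1.2, 0.2, 0.9]
opening: 0.0878
```

```bash
cat > d1.py <<'E'
from h import *
from rig import get_state
s=get_state(); print(s["joint_pos"].round(3),s["ee_pos"].round(4),s["time_s"])
o=np.array(CPOSE[:3])
p,Rt=tool_for_cover(o+[0,0,.11],coverR(CPOSE[3],0))
delta(p,Rt,s)
E
python3 d1.py
```

```text
[ 0.896  0.198 -0.17   1.948  0.04   0.999 -0.156] [ 0.3191 -0.3619  0.2023] 0.6
offset cm [42.93, -24.98, 7.53] rot [-0.0, 0.0, -0.697] |d| 50.2 |r| 0.7
```

Request:
play_rows(deltas=[{"offset": [4, -2.2, 0.7], "rot": [0, 0, -0.06], "gripper": -1}, {"offset": [8, -4.4, 1.4], "rot": [0, 0, -0.12], "gripper": -1}, {"offset": [12, -6.6, 2.1], "rot": [0, 0, -0.18], "gripper": -1}, {"offset": [16, -8.8, 2.8], "rot": [0, 0, -0.24], "gripper": -1}, {"offset": [20, -11, 3.5], "rot": [0, 0, -0.3], "gripper": -1}])

```text
time_s: 1.1
ee_pos: [0.4002, -0.1487, 0.1674]
tool_rot: [2.751, 1.516, -0.0]
ft_force: [0.5, -0.6, -0.2]
opening: 0.0877
```

```bash
python3 d1.py
```

```text
[ 0.596  0.164 -0.39   2.096  0.08   0.896 -0.402] [ 0.4002 -0.1487  0.1674] 1.1
offset cm [26.04, -6.65, 4.04] rot [0.0, 0.0, -0.397] |d| 27.2 |r| 0.4
```

Request:
play_rows(deltas=[{"offset": [4, -1.0, 0.6], "rot": [0, 0, -0.06], "gripper": -1}, {"offset": [8, -2.0, 1.2], "rot": [0, 0, -0.12], "gripper": -1}, {"offset": [12, -3.0, 1.8], "rot": [0, 0, -0.18], "gripper": -1}, {"offset": [16, -4.0, 2.4], "rot": [0, 0, -0.24], "gripper": -1}, {"offset": [20, -5, 3], "rot": [0, 0, -0.3], "gripper": -1}])

```text
time_s: 1.6
ee_pos: [0.4653, 0.0467, 0.1373]
tool_rot: [2.494, 1.91, -0.0]
ft_force: [1.0, -0.5, 0.3]
opening: 0.0879
```

```bash
python3 d1.py
```

```text
[ 0.262  0.299 -0.549  2.034  0.204  0.862 -0.664] [0.4653 0.0467 0.1373] 1.6
offset cm [6.28, 0.16, 1.03] rot [-0.0, 0.0, -0.097] |d| 6.4 |r| 0.1
```

Request:
play_rows(deltas=[{"offset": [3.2, 0.1, 0.5], "rot": [0, 0, -0.05], "gripper": -1}, {"offset": [6.28, 0.16, 1.0], "rot": [0, 0, -0.097], "gripper": -1}, {"offset": [6.28, 0.16, 2.5], "rot": [0, 0, -0.097], "gripper": -1}, {"offset": [6.28, 0.16, 5], "rot": [0, 0, -0.097], "gripper": -1}, {"offset": [6.28, 0.16, 5], "rot": [0, 0, -0.097], "gripper": -1}])

```text
time_s: 2.1
ee_pos: [0.4811, 0.105, 0.0851]
tool_rot: [-2.398, -2.025, 0.007]
ft_force: [-0.7, 0.7, 0.4]
opening: 0.0874
```

```bash
cat > look.py <<'E'
import sys
from h import *
from rig import capture
n=sys.argv[1]
a=capture("top");b=capture("scene")
np.savez(n+"_t.npz",**a);np.savez(n+"_s.npz",**b)
cv2.imwrite(f"pics/{n}.png",np.vstack([cv2.resize(a["image"][100:300,150:450],None,fx=1.5,fy=1.5,interpolation=3),cv2.resize(b["image"][120:320,180:480],None,fx=1.5,fy=1.5,interpolation=3)]))
E
python3 look.py k1; python3 d1.py
```

```text
[ 0.129  0.42  -0.547  2.017  0.304  0.785 -0.766] [0.4828 0.1054 0.0876] 2.2
offset cm [0.16, 0.01, -3.94] rot [-0.001, 0.0, -0.002] |d| 3.9 |r| 0.0
```

View pics/k1.png

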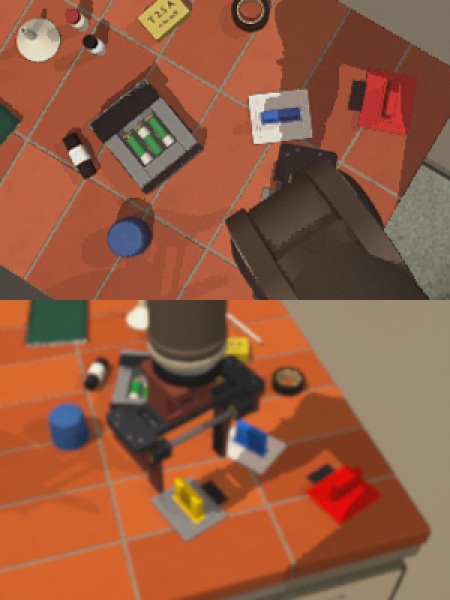

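The gripper straddles the yellow grip: the fingers sit at about (155,475) and (222,440) in the lower half of the picture. The white cover is clear, so I'll go down.

Request:
play_rows(deltas=[{"offset": [0.15, 0, 2], "rot": [0, 0, 0], "gripper": -1}, {"offset": [0.15, 0, 4], "rot": [0, 0, 0], "gripper": -1}, {"offset": [0.15, 0, 6], "rot": [0, 0, 0], "gripper": -1}, {"offset": [0.15, 0, 7], "rot": [0, 0, 0], "gripper": -1}, {"offset": [0.15, 0, 7], "rot": [0, 0, 0], "gripper": -1}])

```text
time_s: 2.7
ee_pos: [0.4833, 0.1066, 0.0175]
tool_rot: [-2.401, -2.025, 0.001]
ft_force: [0.0, -0.7, -0.1]
opening: 0.0876
```

Request:
play_rows(deltas=[{"offset": [0, 0, 0], "rot": [0, 0, 0], "gripper": 1}, {"offset": [0, 0, 0], "rot": [0, 0, 0], "gripper": 1}, {"offset": [0, 0, 0], "rot": [0, 0, 0], "gripper": 1}, {"offset": [0, 0, 0], "rot": [0, 0, 0], "gripper": 1}, {"offset": [0, 0, 0], "rot": [0, 0, 0], "gripper": 1}], force=25)

```text
time_s: 3.2
ee_pos: [0.4836, 0.1069, 0.018]
tool_rot: [2.401, 2.026, 0.001]
ft_force: [-0.1, -1.1, -0.3]
opening: 0.0514
```

Request:
play_rows(deltas=[{"offset": [0, 0, 0], "rot": [0, 0, 0], "gripper": 1}, {"offset": [0, 0, 0], "rot": [0, 0, 0], "gripper": 1}, {"offset": [0, 0, 0], "rot": [0, 0, 0], "gripper": 1}, {"offset": [0, 0, 0], "rot": [0, 0, 0], "gripper": 1}, {"offset": [0, 0, 0], "rot": [0, 0, 0], "gripper": 1}])

```text
time_s: 3.7
ee_pos: [0.4834, 0.1069, 0.0176]
tool_rot: [-2.401, -2.026, 0.0]
ft_force: [-0.6, -0.1, 0.7]
opening: 0.0121
```

Request:
play_rows(deltas=[{"offset": [0, 0, 0], "rot": [0, 0, 0], "gripper": 1}, {"offset": [0, 0, 0], "rot": [0, 0, 0], "gripper": 1}, {"offset": [0, 0, 0], "rot": [0, 0, 0], "gripper": 1}, {"offset": [0, 0, 0], "rot": [0, 0, 0], "gripper": 1}, {"offset": [0, 0, 0], "rot": [0, 0, 0], "gripper": 1}])

```text
time_s: 4.2
ee_pos: [0.4834, 0.1069, 0.0176]
tool_rot: [-2.401, -2.026, 0.0]
ft_force: [0.1, -0.2, 0.2]
opening: 0.0118
```

Request:
play_rows(deltas=[{"offset": [0, 0, -1], "rot": [0, 0, 0], "gripper": 1}, {"offset": [0, 0, -3], "rot": [0, 0, 0], "gripper": 1}, {"offset": [0, 0, -6], "rot": [0, 0, 0], "gripper": 1}, {"offset": [0, 0, -9], "rot": [0, 0, 0], "gripper": 1}, {"offset": [0, 0, -10], "rot": [0, 0, 0], "gripper": 1}])

```text
time_s: 4.7
ee_pos: [0.4848, 0.1075, 0.1208]
tool_rot: [2.399, 2.025, 0.006]
ft_force: [-0.1, 1.0, -0.7]
opening: 0.0115
```

```bash
python3 look.py k2; cat > d2.py <<'E'
import sys
from h import *
from rig import get_state
s=get_state(); print(s["joint_pos"].round(3),s["ee_pos"].round(4),s["ft_force"].round(1),s["time_s"],s["opening"])
for a in sys.argv[1:]:
    x,y,z,th=map(float,a.split(",")); p,Rt=in_meter((x,y,z),th); print(a,p.round(4)); delta(p,Rt,s)
E
python3 d2.py 5,0,110,0 5,0,110,.26 5,0,60,.26
```

```text
[ 0.152  0.376 -0.572  1.989  0.27   0.848 -0.738] [0.4844 0.1069 0.1192] [-1.2 -0.2 -1.5] 4.8 0.011766881393811783
5,0,110,0 [0.5556 0.2722 0.125 ]
offset cm [17.49, 4.23, -0.56] rot [0.003, 0.001, -0.863] |d| 18.0 |r| 0.86
5,0,110,.26 [0.5599 0.2758 0.1381]
offset cm [17.92, 4.6, -1.87] rot [0.247, -0.111, -0.858] |d| 18.6 |r| 0.9
5,0,60,.26 [0.5599 0.2758 0.0881]
offset cm [17.92, 4.58, 3.13] rot [0.247, -0.111, -0.858] |d| 18.8 |r| 0.9
```

View pics/k2.png

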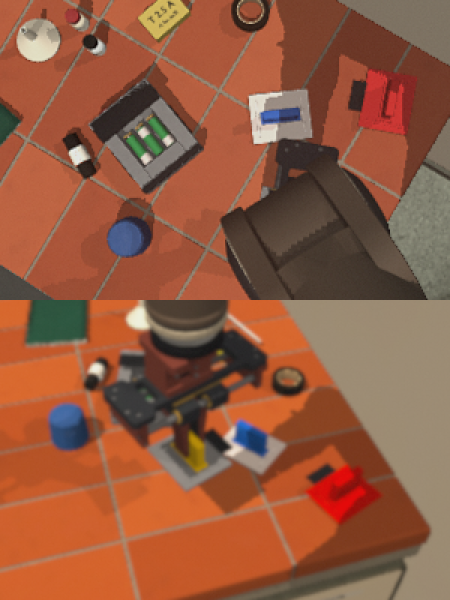

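The cover is held level at about (190,455) in the lower picture. Now I'll carry it towards the meter while turning it.

Request:
play_rows(deltas=[{"offset": [1.5, 0.3, -0.1], "rot": [0, 0, -0.09], "gripper": 1}, {"offset": [3.5, 0.7, -0.3], "rot": [0, 0, -0.18], "gripper": 1}, {"offset": [6, 1.3, -0.5], "rot": [0, 0, -0.27], "gripper": 1}, {"offset": [8, 1.8, -0.8], "rot": [0, 0, -0.36], "gripper": 1}, {"offset": [10, 2.3, -1], "rot": [0, 0, -0.45], "gripper": 1}])

```text
time_s: 5.3
ee_pos: [0.5225, 0.2021, 0.126]
tool_rot: [-1.883, -2.513, 0.003]
ft_force: [0.4, -0.0, -0.5]
opening: 0.012
```

```bash
python3 look.py k3;python3 d2.py 5,0,110,0 5,0,100,.26
```

```text
[ 0.046  0.495 -0.668  1.822  0.367  0.952 -0.495] [0.5226 0.2042 0.1263] [ 1.   0.1 -0.9] 5.4 0.011800471717296358
5,0,110,0 [0.5556 0.2722 0.125 ]
offset cm [5.6, 5.08, 0.14] rot [-0.001, -0.002, -0.408] |d| 7.6 |r| 0.41
5,0,100,.26 [0.5599 0.2758 0.1281]
offset cm [5.82, 5.59, -0.18] rot [0.256, -0.055, -0.405] |d| 8.1 |r| 0.48
```

View pics/k3.png

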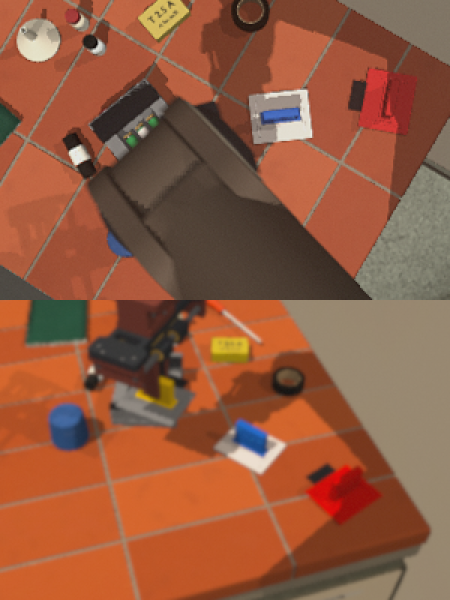

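```bash
python3 - <<'E'
from h import *
cv2.imwrite("pics/k3f.png",dict(np.load("k3_t.npz"))["image"])
E
```

```text
(no output)
```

View pics/k3f.png

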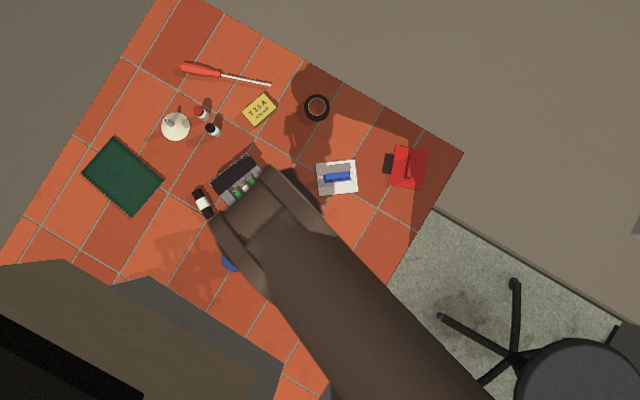

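```bash
cat > clr.py <<'E'
import sys
from h import *
from scipy.spatial import cKDTree
def cloud(c):
    z=c["range_z"]; v,u=np.mgrid[:400,:640]
    q=np.stack([u,v,np.ones_like(u)],-1)@np.linalg.inv(c["mtx"]).T*z[...,None]
    return q@c["cam_to_world"][:3,:3].T+c["cam_to_world"][:3,3],z
n=sys.argv[1]
cab=[];arm=[]
for v in("t","s"):
    a=dict(np.load({"t":"top0.npz","s":"scene0.npz"}[v])); b=dict(np.load(f"{n}_{v}.npz"))
    P0,z0=cloud(a);P1,z1=cloud(b)
    m=(z0>0)&(P0[...,2]>.1)&(P0[...,1]>.15)&(P0[...,0]<.55)&(P0[...,0]>.1)&(P0[...,1]<.7); cab.append(P0[m])
    m=(z1>0)&((z0==0)|(z1<z0-.03)); arm.append(P1[m])
cab=np.vstack(cab);arm=np.vstack(arm);arm=arm[arm[:,2]>.1]
d,i=cKDTree(cab).query(arm); j=d.argmin(); print("min clearance",d[j].round(3),arm[j].round(3),cab[i[j]].round(3))
E
python3 clr.py k3; python3 clr.py k2
```

```text
min clearance 0.001 [0.388 0.368 0.61 ] [0.388 0.368 0.61 ]
min clearance 0.001 [0.381 0.39  0.61 ] [0.38 0.39 0.61]
```

```bash
sed -i 's/arm.append(P1\[m\])/m=cv2.erode(m.astype(np.uint8),np.ones((3,3)))>0; arm.append(P1[m])/' clr.py
python3 clr.py k3; python3 clr.py k2
```

```text
min clearance 0.134 [0.432 0.203 0.249] [0.321 0.265 0.292]
min clearance 0.143 [0.404 0.146 0.244] [0.304 0.238 0.29 ]
```

Request:
play_rows(deltas=[{"offset": [1.2, 1.1, -0.1], "rot": [0.05, -0.01, -0.08], "gripper": 1}, {"offset": [2.4, 2.3, -0.1], "rot": [0.11, -0.02, -0.17], "gripper": 1}, {"offset": [3.8, 3.6, -0.2], "rot": [0.17, -0.035, -0.27], "gripper": 1}, {"offset": [5, 4.8, -0.2], "rot": [0.22, -0.047, -0.35], "gripper": 1}, {"offset": [5.8, 5.6, -0.2], "rot": [0.256, -0.055, -0.405], "gripper": 1}])

```text
time_s: 5.9
ee_pos: [0.5604, 0.2728, 0.1277]
tool_rot: [-1.283, -2.721, 0.363]
ft_force: [1.1, 0.7, -0.1]
opening: 0.0119
```

```bash
python3 look.py k4;python3 d2.py 5,0,100,.26 5,0,60,.26;python3 clr.py k4
```

```text
[-0.143  0.759 -0.688  1.422  0.445  1.397 -0.2  ] [0.5599 0.274  0.127 ] [-0.1  0.3 -0.9] 6.0 0.012099308257821274
5,0,100,.26 [0.5599 0.2758 0.1281]
offset cm [0.14, 0.09, -0.14] rot [-0.003, -0.001, -0.004] |d| 0.2 |r| 0.01
5,0,60,.26 [0.5599 0.2758 0.0881]
offset cm [0.14, 1.13, 3.73] rot [-0.003, -0.001, -0.004] |d| 3.9 |r| 0.01
min clearance 0.146 [0.487 0.214 0.58 ] [0.369 0.3   0.585]
```

View pics/k4.png

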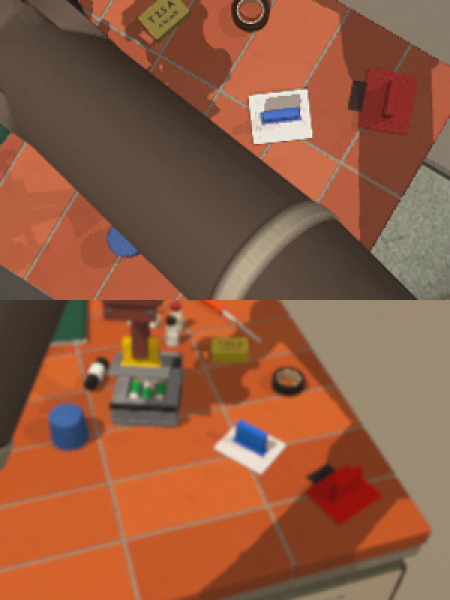

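```bash
cat > ov.py <<'E'
import sys
from h import *
from rig import get_state
n=sys.argv[1]; s=get_state()
c=dict(np.load(n+"_s.npz"))
Rt=R.from_rotvec(s["tool_rot"]).as_matrix(); Rc=Rt@T0.T; o=s["ee_pos"]-Rc@[0,0,H]
Rm=R.from_euler('z',MPOSE[3]).as_matrix()
print("tip in meter mm",(Rm.T@(o+Rc@[.053,0,.002]-MPOSE[:3])*1000).round(1),"tilt",np.arccos(Rc[2,2]).round(3), "yaw err", (np.arctan2(Rc[1,0],Rc[0,0])-MPOSE[3]).round(3))
sc=7;c0,r0,w,h=240,125,90,85
im=cv2.resize(c["image"][r0:r0+h,c0:c0+w],None,fx=sc,fy=sc,interpolation=3)
def dr(P,col):
    q=(proj(c,P)-[c0,r0]+.5)*sc-.5; cv2.polylines(im,[q.round().astype(np.int32)],True,col,1)
for b in MET: dr(place(MPOSE,np.array(b)/1000.),(255,255,0))
for b in COV+[box(-35,35,-42,42,0)]: dr(np.array(b)/1000.@Rc.T+o,(255,0,255))
cv2.imwrite(f"pics/{n}o.png",im)
E
python3 ov.py k4
```

```text
tip in meter mm [ 3.7 -1.6 98.7] tilt 0.263 yaw err -0.004
```

View pics/k4o.png

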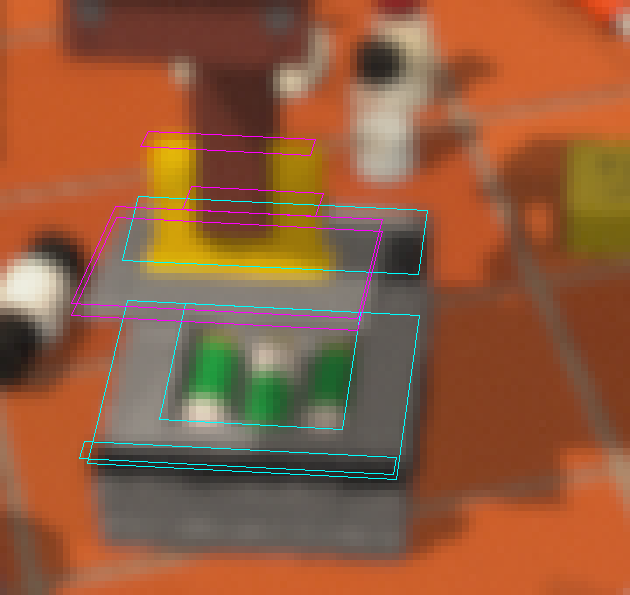

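The scene view shows the cover tilted above the bay: its plate edge is at about y 320 in the crop, with the lip behind it. Both overlays are off by about the same 1 px, so the relative position is good to about 2 mm. Next I'll go down in front of the lip.

```bash
python3 d2.py 8,0,60,.26 8,0,35,.26
```

```text
[-0.143  0.759 -0.688  1.422  0.445  1.397 -0.2  ] [0.5599 0.274  0.127 ] [-0.1  0.3 -0.9] 6.0 0.012099308257821274
8,0,60,.26 [0.5622 0.2777 0.0881]
offset cm [0.14, 1.42, 3.65] rot [-0.003, -0.001, -0.004] |d| 3.9 |r| 0.01
8,0,35,.26 [0.5622 0.2777 0.0631]
offset cm [0.14, 2.07, 6.06] rot [-0.003, -0.001, -0.004] |d| 6.4 |r| 0.01
```

Request:
play_rows(deltas=[{"offset": [0.14, 0.7, 1.8], "rot": [0, 0, 0], "gripper": 1}, {"offset": [0.14, 1.42, 3.65], "rot": [0, 0, 0], "gripper": 1}, {"offset": [0.14, 1.75, 4.85], "rot": [0, 0, 0], "gripper": 1}, {"offset": [0.14, 2.07, 6.0], "rot": [0, 0, 0], "gripper": 1}, {"offset": [0.14, 2.07, 6.0], "rot": [0, 0, 0], "gripper": 1}])

```text
time_s: 6.5
ee_pos: [0.5625, 0.2754, 0.0642]
tool_rot: [-1.286, -2.721, 0.361]
ft_force: [0.3, -0.4, -0.5]
opening: 0.0113
```

```bash
python3 look.py k5; python3 ov.py k5; python3 d2.py 24,0,35,.26 39,0,35,.26 
```

```text
tip in meter mm [ 8.1 -2.  38.2] tilt 0.26 yaw err -0.006
[-0.156  0.825 -0.664  1.454  0.484  1.306 -0.226] [0.5634 0.2765 0.0663] [ 1.4 -0.  -1.1] 6.6 0.011790669600991057
24,0,35,.26 [0.5745 0.288  0.0631]
offset cm [0.18, 1.62, -0.1] rot [-0.0, 0.001, -0.006] |d| 1.6 |r| 0.01
39,0,35,.26 [0.5861 0.2976 0.0631]
offset cm [0.18, 3.07, -0.49] rot [-0.0, 0.001, -0.006] |d| 3.1 |r| 0.01
```

View pics/k5o.png

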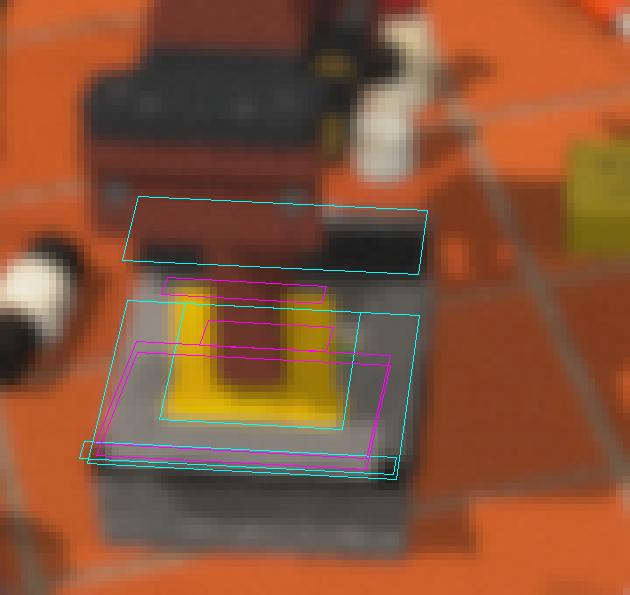

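Request:
play_rows(deltas=[{"offset": [0.1, 0.8, 0.1], "rot": [0, 0, 0], "gripper": 1}, {"offset": [0.15, 1.5, -0.1], "rot": [0, 0, 0], "gripper": 1}, {"offset": [0.15, 1.5, -0.1], "rot": [0, 0, 0], "gripper": 1}, {"offset": [0.15, 1.5, -0.1], "rot": [0, 0, 0], "gripper": 1}, {"offset": [0.15, 1.5, -0.1], "rot": [0, 0, 0], "gripper": 1}])

```text
time_s: 7.1
ee_pos: [0.5738, 0.2873, 0.0635]
tool_rot: [-1.286, -2.723, 0.357]
ft_force: [0.5, 0.6, -0.1]
opening: 0.0118
```

```bash
python3 ov.py k5; python3 d2.py 24,0,35,.26 39,0,34.5,.26 
```

```text
tip in meter mm [23.  -0.3 35.4] tilt 0.26 yaw err -0.005
[-0.175  0.847 -0.658  1.413  0.488  1.322 -0.224] [0.5738 0.2873 0.0635] [ 0.5  0.6 -0.1] 7.1 0.011819655672444475
24,0,35,.26 [0.5745 0.288  0.0631]
offset cm [0.0, 0.1, 0.02] rot [0.0, 0.001, -0.005] |d| 0.1 |r| 0.01
39,0,34.5,.26 [0.5861 0.2976 0.0626]
offset cm [0.01, 1.57, -0.32] rot [0.0, 0.001, -0.005] |d| 1.6 |r| 0.01
```

Request:
play_rows(deltas=[{"offset": [0, 0.5, -0.1], "rot": [0, 0, 0], "gripper": 1}, {"offset": [0, 1.0, -0.2], "rot": [0, 0, 0], "gripper": 1}, {"offset": [0, 1.6, -0.33], "rot": [0, 0, 0], "gripper": 1}, {"offset": [0, 1.6, -0.33], "rot": [0, 0, 0], "gripper": 1}, {"offset": [0, 1.6, -0.33], "rot": [0, 0, 0], "gripper": 1}])

```text
time_s: 7.6
ee_pos: [0.5864, 0.2978, 0.0623]
tool_rot: [-1.286, -2.723, 0.358]
ft_force: [-0.8, -0.7, -0.6]
opening: 0.0122
```

```bash
python3 look.py k6; python3 ov.py k6; python3 d2.py 40,0,35,.17 40,0,35,.08 41,0,34.5,0 
```

```text
tip in meter mm [39.2 -0.4 34.3] tilt 0.26 yaw err -0.005
[-0.192  0.871 -0.653  1.365  0.491  1.344 -0.218] [0.5863 0.2976 0.0624] [-0.1  0.   0. ] 7.7 0.011425421759337551
40,0,35,.17 [0.585  0.2967 0.0588]
offset cm [0.01, -0.05, 0.39] rot [-0.09, 0.001, -0.005] |d| 0.4 |r| 0.09
40,0,35,.08 [0.5836 0.2955 0.0542]
offset cm [0.01, -0.12, 0.88] rot [-0.18, 0.001, -0.005] |d| 0.9 |r| 0.18
41,0,34.5,0 [0.5833 0.2952 0.0495]
offset cm [0.01, -0.04, 1.34] rot [-0.26, 0.001, -0.005] |d| 1.3 |r| 0.26
```

View pics/k6o.png

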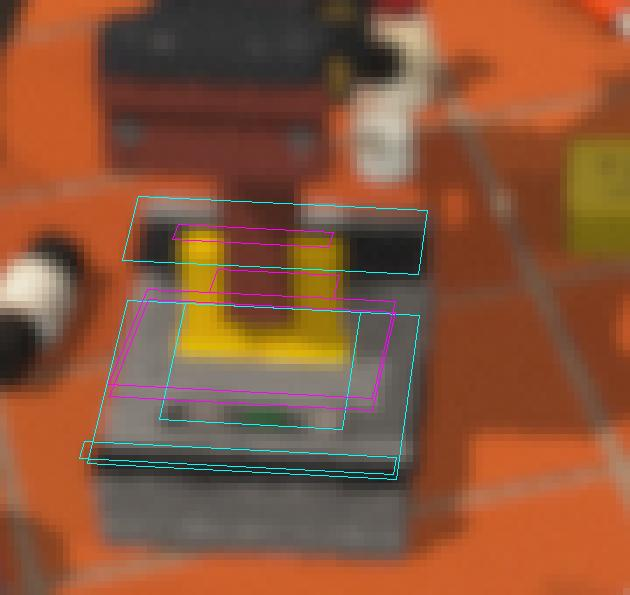

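The tongue is in under the lip with no contact force. The gap at the near edge, around (260,412), still shows green cells. Next is the swing down.

Request:
play_rows(deltas=[{"offset": [0, -0.02, 0.2], "rot": [-0.045, 0, 0], "gripper": 1}, {"offset": [0, -0.05, 0.39], "rot": [-0.09, 0, 0], "gripper": 1}, {"offset": [0, -0.09, 0.63], "rot": [-0.135, 0, 0], "gripper": 1}, {"offset": [0, -0.12, 0.88], "rot": [-0.18, 0, 0], "gripper": 1}, {"offset": [0, -0.12, 0.88], "rot": [-0.18, 0, 0], "gripper": 1}])

```text
time_s: 8.2
ee_pos: [0.5831, 0.2941, 0.0545]
tool_rot: [-1.327, -2.81, 0.115]
ft_force: [-0.6, -0.9, -0.4]
opening: 0.0115
```

```bash
python3 ov.py k6; python3 d2.py 40,0,35,.08 41,0,35,0 41,0,34,0
```

```text
tip in meter mm [38.8 -1.1 35.3] tilt 0.08 yaw err -0.005
[-0.116  0.778 -0.681  1.56   0.531  1.082 -0.261] [0.5831 0.2941 0.0545] [-0.6 -0.9 -0.4] 8.2 0.011474583252225357
40,0,35,.08 [0.5836 0.2955 0.0542]
offset cm [0.08, 0.12, 0.02] rot [-0.0, 0.002, -0.005] |d| 0.1 |r| 0.01
41,0,35,0 [0.5833 0.2952 0.05  ]
offset cm [0.08, 0.12, 0.44] rot [-0.08, 0.003, -0.005] |d| 0.5 |r| 0.08
41,0,34,0 [0.5833 0.2952 0.049 ]
offset cm [0.08, 0.12, 0.54] rot [-0.08, 0.003, -0.005] |d| 0.6 |r| 0.08
```

Request:
play_rows(deltas=[{"offset": [0.05, 0.1, 0.2], "rot": [-0.04, 0, -0.003], "gripper": 1}, {"offset": [0.08, 0.12, 0.45], "rot": [-0.08, 0, -0.005], "gripper": 1}, {"offset": [0.08, 0.12, 0.5], "rot": [-0.08, 0, -0.005], "gripper": 1}, {"offset": [0.08, 0.12, 0.5], "rot": [-0.08, 0, -0.005], "gripper": 1}, {"offset": [0.08, 0.12, 0.5], "rot": [-0.08, 0, -0.005], "gripper": 1}])

```text
time_s: 8.7
ee_pos: [0.5841, 0.2964, 0.0498]
tool_rot: [1.334, 2.843, -0.004]
ft_force: [-2.8, -2.8, 6.9]
opening: 0.0122
```

```bash
python3 look.py k7; python3 ov.py k7; python3 d2.py 41,0,34,0
```

```text
tip in meter mm [42.3  0.4 34.7] tilt 0.003 yaw err -0.0
[-0.092  0.748 -0.688  1.633  0.556  0.966 -0.281] [0.584  0.2964 0.0497] [-2.9 -2.4  5.6] 8.8 0.011545433203598292
41,0,34,0 [0.5833 0.2952 0.049 ]
offset cm [-0.04, -0.13, 0.07] rot [-0.002, 0.002, -0.0] |d| 0.2 |r| 0.0
```

View pics/k7o.png

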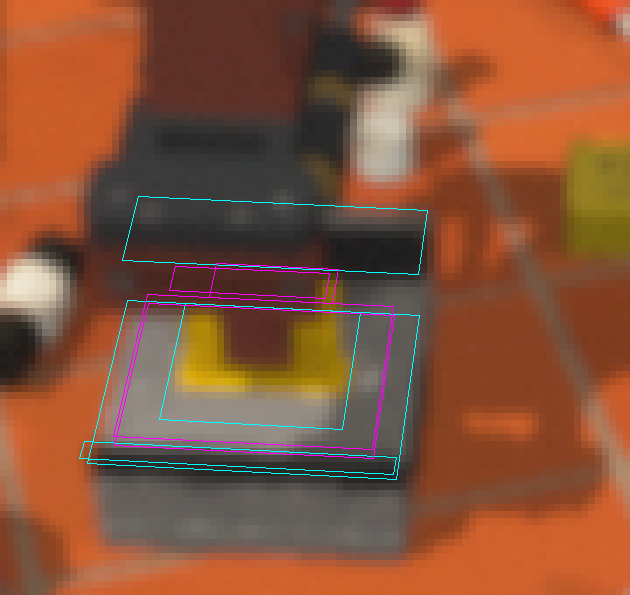

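The cover is flat behind the stop (plate edge at about y 450 in the crop) and about 6 N shows it resting on the seat. I'll ease the side force off and open part-way, because a full opening would reach the lip.

Request:
play_rows(deltas=[{"offset": [0, -0.1, 0], "rot": [0, 0, 0], "gripper": 1}, {"offset": [0, -0.1, 0], "rot": [0, 0, 0], "gripper": 0.3}, {"offset": [0, -0.1, 0], "rot": [0, 0, 0], "gripper": 0.3}, {"offset": [0, -0.1, 0], "rot": [0, 0, 0], "gripper": 0.3}, {"offset": [0, -0.1, 0], "rot": [0, 0, 0], "gripper": 0.3}])

```text
time_s: 9.3
ee_pos: [0.583, 0.2959, 0.049]
tool_rot: [1.333, 2.843, -0.002]
ft_force: [0.7, -0.4, 0.1]
opening: 0.0304
```

Request:
play_rows(deltas=[{"offset": [0, 0, 0], "rot": [0, 0, 0], "gripper": 0.3}, {"offset": [0, 0, 0], "rot": [0, 0, 0], "gripper": 0.3}, {"offset": [0, 0, 0], "rot": [0, 0, 0], "gripper": 0.3}, {"offset": [0, 0, -0.5], "rot": [0, 0, 0], "gripper": 0.3}, {"offset": [0, 0, -1], "rot": [0, 0, 0], "gripper": 0.3}])

```text
time_s: 9.8
ee_pos: [0.5831, 0.296, 0.0596]
tool_rot: [1.333, 2.843, -0.001]
ft_force: [0.9, -0.0, 0.3]
opening: 0.0306
```

Released with no residual force. I'll lift clear and back off so the top camera can see the cover.

Request:
play_rows(deltas=[{"offset": [0, 0, -1], "rot": [0, 0, 0], "gripper": 0.3}, {"offset": [0, 0, -3], "rot": [0, 0, 0], "gripper": 0.3}, {"offset": [0, 0, -6], "rot": [0, 0, 0], "gripper": 0.3}, {"offset": [0, 0, -9], "rot": [0, 0, 0], "gripper": 0.3}, {"offset": [0, 0, -12], "rot": [0, 0, 0], "gripper": 0.3}])

```text
time_s: 10.3
ee_pos: [0.5829, 0.2962, 0.1814]
tool_rot: [1.333, 2.843, -0.0]
ft_force: [0.5, 0.1, -0.8]
opening: 0.0305
```

Request:
play_rows(deltas=[{"offset": [-4, 0, 0], "rot": [0, 0, 0.08], "gripper": 0.3}, {"offset": [-8, 0, 0], "rot": [0, 0, 0.16], "gripper": 0.3}, {"offset": [-12, 0, 0], "rot": [0, 0, 0.24], "gripper": 0.3}, {"offset": [-16, 0, 0], "rot": [0, 0, 0.32], "gripper": 0.3}, {"offset": [-20, 0, 0], "rot": [0, 0, 0.4], "gripper": 0.3}])

```text
time_s: 10.8
ee_pos: [0.7118, 0.141, 0.1809]
tool_rot: [1.875, 2.518, 0.001]
ft_force: [0.4, 0.8, -0.5]
opening: 0.0305
```

```bash
python3 look.py k8; python3 - <<'E'
from h import *
o=np.array([-12,0,32])
C2=[(np.array(b)+o) for b in COV]
c=dict(np.load("k8_t.npz")); overlay(c,[(MPOSE,MET+C2)],190,130,"pics/k8o.png",6,110,95)
E
```

```text
(no output)
```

View pics/k8.png

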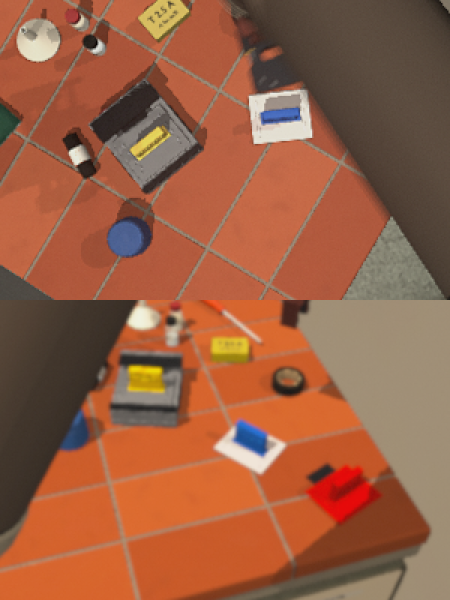

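View pics/k8o.png

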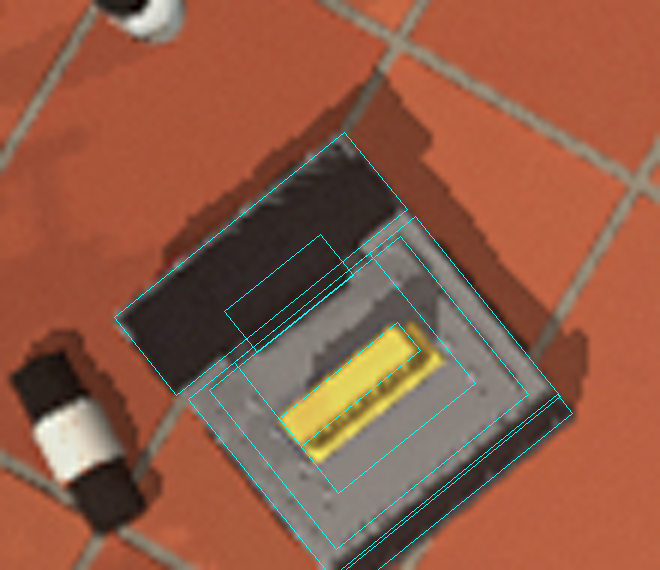

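```bash
python3 - <<'E'
from h import *
c=dict(np.load("k8_t.npz"))
def pt(p):
    u,v=proj(c,place(MPOSE,np.array([p])/1000.))[0].round().astype(int)
    z=c["range_z"][v,u];q=np.linalg.inv(c["mtx"])@[u,v,1]*z
    return ((c["cam_to_world"]@[*q,1])[:3]*1000).round(1)
for p in[(-40,-25,36),(-40,0,36),(-40,25,36),(-12,36,36),(-12,-36,36),(15,30,36),(10,-30,36),(-12,0,74),(0,45,32),(0,-46,32)]: print(p,pt(p))
a=dict(np.load("top0.npz"))["image"][150:205,310:365].astype(int);b=c["image"][150:205,310:365].astype(int)
f=lambda i:np.argwhere((i[...,0]>i[...,2]+40)).mean(0)
print("blue grip px before/after",f(a),f(b))
E
```

```text
(-40, -25, 36) [577.2 257.4  40.5]
(-40, 0, 36) [560.7 278.   37.9]
(-40, 25, 36) [546.2 296.4  36.7]
(-12, 36, 36) [560.1 323.   38.6]
(-12, -36, 36) [606.3 267.   34.3]
(15, 30, 36) [584.8 336.6  35.3]
(10, -30, 36) [620.4 285.6  36.1]
(-12, 0, 74) [582.5 294.8  73.8]
(0, 45, 32) [564.4 336.6  32.8]
(0, -46, 32) [620.9 267.4  33.1]
blue grip px before/after [26.86046512 26.31627907] [26.88546256 26.51101322]
```

```bash
python3 -c "
from rig import finish_job
print(finish_job())"
```

```text
the job is handed in; nothing more can be done
None
```

The meter's own cover is seated over the cells, flat and behind the front stop, and the job is handed in. I don't have a verdict, because `finish_job` reports none.

**What I did:**
- I gripped the yellow grip near its top and carried the cover over tilted by about 15°.
- I slid the tongue under the lip to about x 39 mm, z 34 mm in the meter's frame. There was no contact force.
- I swung the other edge down until the force rose to about 6–7 N upwards with about 4 N sideways, so the cover was on the seat.
- I eased off the side force, opened the fingers to only 30 mm so they stayed clear of the lip, and lifted straight up and away. The clock was at about 11 s of the 40 s allowed.

**Last checks:**
- **Position:** the top picture matches the nominal seated outline to about 1–2 mm.
- **Height:** plate-top readings are 34–40 mm (nominal 36) and the grip top reads 73.8 mm (nominal 74). The plate readings are noisy, with no consistent tilt.
- **White cover:** its blue grip is within about 0.2 px of where it started, so it has not moved.
- **Robot:** it stands clear, with wrist force near zero.

**One disagreement:** the scene camera's outlines were about 1–1.5 px (roughly 3 mm) off the top camera's. The error was about the same for the cover and the meter, so the fit was not affected.

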